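# Hold the door's hinge leaf in line with the door post's leaf

## Robot

A 6-joint arm with a two-finger parallel gripper is mounted at the origin on the work surface. World frame = base frame: x ahead of the robot, y to its left, z up, the work surface at z = 0. Lengths are in m, angles in rad, forces in N, time in s.
With the tool pointing down it reaches from about 0.3 to 0.875 m from the base axis. Payload 6.4 kg.
Tool frame: the origin (TCP) lies on the centre line of the jaws, within the pads' length; the fingertips stand 25 mm ahead of it and the grasp point (between the pads) lies 6 mm ahead of it; z points along the fingers, y is the line along which they close (so a half turn about z gives the same grasp; the last joint's range is limited). The gripper opens to 85 mm and grips with 20 to 120 N. Pads are 22 mm wide; open, the fingers measure 114 mm over their backs; the gripper's body (76 mm by 85 mm) begins 54 mm behind the grasp point. The pads swing forward as they close: fully open they stand 13 mm farther back than shut.
Start: joints at [1.119, 0.181, 1.607, -0, 1.354, -0.206], TCP at [0.14, 0.558, 0.256] pointing down, gripper open.
Joint ranges: [-2.99, 2.99], [-0.89, 2.07], [0.3, 2.58], [-1.14, 4.28], [0, 2.63], [-3.12, 3.12]. Speed limits (rad/s): [2.57, 2.57, 3.01, 3.14, 3.14, 3.14].

## Interface

Orientations are given as a unit quaternion [w, x, y, z].
In Python, from bench import arm gives the robot as it stands. The module is installed in compiled form; this text tells all that it offers.
- The arm moves only by the tool apply_moves, never from a script. Its argument "motion" is text: rows parted by semicolons, each of 7 numbers parted by spaces: the turn, a rotation vector about the tool's x, y, z in degrees, then the shift along the tool's x, y, z in mm, then the closure, from -1 (fully open) to 1 (shut), so that 0 is half open. A call has exactly 5 rows; each row is the pose to reach, as a shift and turn from the pose commanded when the call began, along the tool's axes at that moment; what a row does not reach only later rows make up. A row lasts 1/10 s, in which the tool goes at most 50 mm and 8.59 degrees, less where a joint would pass 70% of its speed; a pose out of reach is approached as far as the arm can. A call with a gripper value outside its range is refused whole. The fingers move at their own pace and stop on an object; the grip force is fixed at half the most. Time passes only in rows, so rows that repeat a pose let the fingers close, or fill a call up. It gives the time, the measured TCP pose, the force, the opening and the grip force at its end, in the units of the state.
- arm.get_obs(): the state, without advancing time (a new reading comes with each control period).
- arm.read_camera(name): name is "scene" or "side" or "wrist"; returns (picture, depth): 420x560x3 uint8, blue, green, red; 420x560 float32, m along the optical axis (not along the pixel's ray), 0 where there is no reading.
- arm.camera_model(name): a dict with "K" (3x3 intrinsics, pixels), "view" (4x4, takes a point from world to camera coordinates); the wrist camera has in their place "mount" (4x4, takes a point from camera to tool coordinates, whose origin is the TCP and whose axes are the flange's). Camera axes: x right, y down, z forward; pixel columns grow to the right and rows downward; lengths in m; the calibration is good to about 2 mm. A picture is of the moment at which its call begins: read the wrist's pose just before it. camera_model takes no time and is no camera call.
- arm.hand_in(): hands the job in; it is judged then, once.
The state is a dict: "t": time; "joints": joint angles; "dq": joint speeds; "tau": joint torques, N m; "ee_pos": TCP position; "ee_rot": TCP orientation; "wrist_force": force on the tool from outside, world axes, zero at the start; "moment": the same for the moment, N m; "gripper_width": finger opening in m; "grasp_force": force on a finger pad.
Only numpy, scipy, OpenCV 4.12 (cv2) and the standard library are available. Lean on these libraries where they do the work, as an engineer would, in place of code of your own. Each camera call takes 0.05 s, during which the arm holds its last target. There are 200 camera calls.

## Task

The microscope enclosure's old plastic door hinge has broken: first clear its two dark grey lumps off the metal sill of the white door post and let them drop into the white waste bin. Then pick up the big steel hinge leaf that stands on the bench and bring its knuckle between the two knuckles of the leaf on the post, so that the holes line up well enough for the 6 mm pin and the leaf runs straight on from the post's leaf, upright, over the sill. Finish while still holding it there in the gripper, still, hanging free and not resting on the post's knuckles, for a colleague to push the pin in; leave the pin, the glass dish, the jar and the small spare leaf where they are.

Things in the scene. Friction and masses are not known exactly. Their poses are not given: they have to be found in the camera images.
- jamb: Fixed white door post with the fixed steel hinge leaf, on an aluminium sill. Origin: on the hinge axis at bench height; z up, post towards +y, sill and the loose leaf's place towards -y. In mm: sill x -35 to 35, y -155 to 95, top z 12; post x -25 to 25, y 36 to 88, top z 120; steel flange before it at y 32, leaf tongue x -6 to 6 from y 13.5 to the flange
- jamb_hole (a point): Point on the fixed hinge's axis midway between its two knuckles, 60 mm above the bench; axes as jamb. Each knuckle is a tube 20 mm across with a 10 mm hole, 20 high, on this axis: 27 to 47 and 73 to 93 mm above the bench. The gap between them, 47 to 73 mm, is open to -y and both sides
- leaf: Loose big steel hinge leaf, about 0.25 kg, standing on its lower edge. Origin: on its knuckle's axis, at lower-edge height; z up, plate towards -y. In mm: plate x -6 to 6 (12 thick), y -80 to -14, z 0 to 50; a web at z 15 to 35 joins it to its one knuckle: a tube 20 across, hole 10, z 15 to 35. Best pinched across the thickness near y -50
- leaf_hole (a point): Middle of the loose leaf's knuckle hole, 25 mm above its lower edge; axes as leaf. In place it meets jamb_hole: the leaf then has the x, y and yaw of jamb, its lower edge is 35 mm above the bench, and 3 mm stay free above and below its knuckle
- lump_a: dark grey plastic lump of the old hinge on the sill, nearer to the knuckles: 24 (x) x 36 (y) x 26 high with a step (upper 8 mm only y -16 to 6), about 30 g; origin at the centre of its underside. Standing on the sill it is in the leaf's way
- lump_a_mid (a point): middle of lump a, 13 mm above its underside
- lump_b: second dark grey lump on the sill, farther from the knuckles: 26 (x) x 30 (y) x 26 high with a small stub on its -y side (to y -21), about 30 g; origin at the centre of the main block's underside
- lump_b_mid (a point): middle of lump b, 13 mm above its underside
- bin: fixed white open waste bin, 160 (x) x 140 (y) x 75 high outside, walls 4 thick; origin at the centre of its underside
- pin: the hinge pin, lying on the bench: steel, 6 mm thick, about 90 long, 12 mm square head; height 12. Bystander; origin at its underside
- dish: a shallow glass dish, 60 across, 14 high, on the robot's side of the door post. Bystander; origin at its underside
- jar: a clear jar, 52 across, 60 high, on the robot's side of the door post. Bystander; origin at its underside
- small_leaf: another, much smaller hinge leaf lying flat (45 x 28 x 5, two knuckles 8 thick): not the one for this job. Bystander; origin at its underside
Not all that is in view belongs to the job. What is shaped like the lump_a but red is not meant.

How it is judged:
By the outcome, as a careful person would: the job done as asked, in the order asked, and still so for the second after the job is handed in, while the arm keeps its last pose, push and grip.
It also fails if it takes over 66 s, if anything falls off the work surface, if the arm or the gripper's body presses on something with over 40 N, if the wrist force passes 120 N, or if a joint passes its speed limit or range.

## Working session

There is one attempt and no reset: what is moved stays moved. The work goes in short steps, Python scripts to look and compute and a tool call to move; the robot and the scene stay as the last step left them, time stands still between calls to the robot, and variables do not carry over. Pictures are saved under pics/ and viewed, at most 10 in all, crops included, and the job is handed in when it is done.

Besides the shell and the picture viewer there is one more tool, called after "Call:" as name(argument=value, ...), one argument or row to a line, values as JSON. apply_moves: Moves the arm, as the interface text tells. Its arguments: {"type":"object","properties":{"motion":{"type":"string"}},"required":["motion"]}

```bash
mkdir -p pics
python3 - <<'E'
from bench import arm
import cv2,numpy as np
np.set_printoptions(precision=4,suppress=True)
o=arm.get_obs();print(o['t'],o['ee_pos'],o['ee_rot'],o['gripper_width'])
for n in('scene','side','wrist'):
    p,d=arm.read_camera(n);cv2.imwrite(f'pics/{n}0.png',p);np.savez(f'{n}0.npz',p=p,d=d)
    m=arm.camera_model(n);print(n,*[(k,np.array(v)) for k,v in m.items()])
E
```

```text
0.0 [0.1397 0.5573 0.2554] [-0.0003  0.1226  0.9925 -0.0008] 0.08522976536951474
scene ('K', array([[453.3727,   0.    , 277.9051],
       [  0.    , 453.3727, 211.7152],
       [  0.    ,   0.    ,   1.    ]])) ('view', array([[-0.2114,  0.9774,  0.0049,  0.133 ],
       [ 0.7809,  0.1719, -0.6005, -0.3409],
       [-0.5878, -0.1231, -0.7996,  1.5631],
       [ 0.    ,  0.    ,  0.    ,  1.    ]]))
side ('K', array([[439.9737,   0.    , 276.4962],
       [  0.    , 439.9737, 206.9357],
       [  0.    ,   0.    ,   1.    ]])) ('view', array([[-0.9523, -0.3049,  0.0108,  0.4853],
       [-0.1773,  0.5243, -0.8329,  0.1647],
       [ 0.2483, -0.7951, -0.5533,  0.8021],
       [ 0.    ,  0.    ,  0.    ,  1.    ]]))
wrist ('K', array([[290.3773,   0.    , 285.5239],
       [  0.    , 290.3773, 212.8246],
       [  0.    ,   0.    ,   1.    ]])) ('mount', array([[-0.0002, -0.9577, -0.2877,  0.0733],
       [ 1.    ,  0.0002, -0.0014,  0.0003],
       [ 0.0014, -0.2877,  0.9577, -0.1181],
       [ 0.    ,  0.    ,  0.    ,  1.    ]]))
```

View pics/scene0.png

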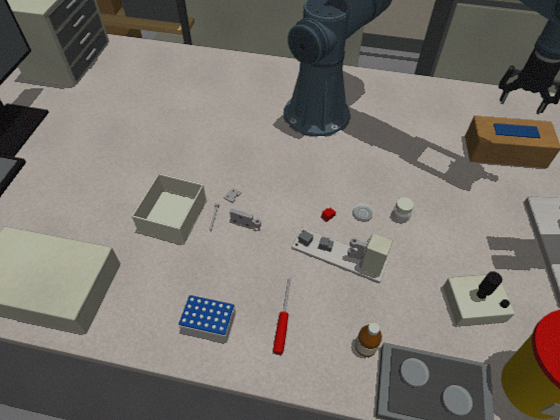

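View pics/side0.png

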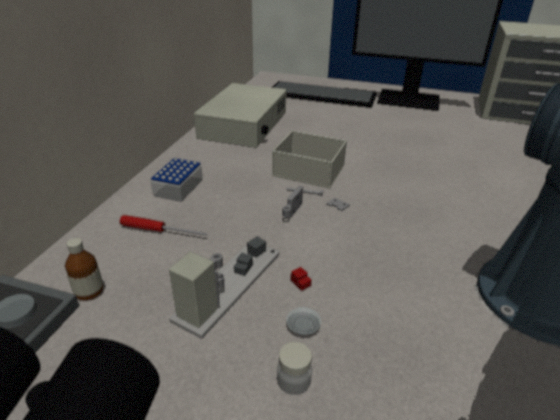

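The scene view shows the sill from (293,243) to (382,275), with the post at (375,255) and the lumps at about (305,238) and (325,243). The leaf is at (245,218), the bin at (170,208), the pin at (214,217) and the red decoy at (328,214). The side view agrees.

```bash
cat > h.py <<'E'
import numpy as np,cv2
from scipy.spatial.transform import Rotation as R
from bench import arm
np.set_printoptions(precision=4,suppress=True)
def rot(q): return R.from_quat([q[1],q[2],q[3],q[0]])
def cam(n,o=None):
    m=arm.camera_model(n);K=np.array(m['K'])
    if n=='wrist':
        T=np.eye(4);T[:3,:3]=rot(o['ee_rot']).as_matrix();T[:3,3]=o['ee_pos'];return K,T@np.array(m['mount'])
    return K,np.linalg.inv(np.array(m['view']))
def ray(K,C,uv,z):
    uv=np.atleast_2d(np.array(uv,float));r=np.c_[uv,np.ones(len(uv))]@np.linalg.inv(K).T@C[:3,:3].T
    return C[:3,3]+r*((z-C[2,3])/r[:,2])[:,None]
def cloud(K,C,d):
    v,u=np.mgrid[:d.shape[0],:d.shape[1]];P=np.stack([(u-K[0,2])/K[0,0]*d,(v-K[1,2])/K[1,1]*d,d],-1)
    return P@C[:3,:3].T+C[:3,3]
def move(o,p,x_axis=None):
    "shift in tool axes (mm) to TCP p"
    return rot(o['ee_rot']).inv().apply(np.array(p)-o['ee_pos'])*1000
def shot(n,name):
    o=arm.get_obs();p,d=arm.read_camera(n);np.savez(name+'.npz',p=p,d=d,q=o['ee_rot'],e=o['ee_pos']);K,C=cam(n,o);return o,p,d,K,C
E
python3 - <<'E'
from h import *
f=np.load('scene0.npz');K,C=cam('scene')
P=cloud(K,C,f['d'])
for n,u,v in [('sillL',293,243),('sillR',382,277),('lumpb',305,236),('lumpa',325,242),('posttop',378,240),('leafL',232,213),('leafK',259,226),('bin',170,222),('binNE',205,184),('binNW',160,178),('binSW',136,211),('binSE',184,222),('dish',362,213),('jar',403,203),('pin',214,217),('red',328,213)]:
    print(n,P[v,u])
p=cv2.resize(f['p'][165:295,125:425],None,fx=2.66,fy=2.66,interpolation=cv2.INTER_CUBIC);cv2.imwrite('pics/c0.png',p)
E
```

```text
sillL [0.5495 0.0245 0.013 ]
sillR [ 0.5927  0.2703 -0.0034]
lumpb [0.5368 0.0539 0.0379]
lumpa [0.5439 0.1089 0.0374]
posttop [0.5631 0.2358 0.1169]
leafL [ 0.5129 -0.154   0.0494]
leafK [ 0.5195 -0.0772  0.0202]
bin [ 0.5481 -0.3291  0.0025]
binNE [ 0.3911 -0.2763  0.001 ]
binNW [ 0.442  -0.388   0.0577]
binSW [ 0.5754 -0.4026  0.0686]
binSE [ 0.5778 -0.2672  0.0617]
dish [0.4007 0.1973 0.0038]
jar [0.3864 0.3002 0.0608]
pin [ 0.5056 -0.2127  0.0039]
red [0.4402 0.1025 0.0282]
```

View pics/c0.png

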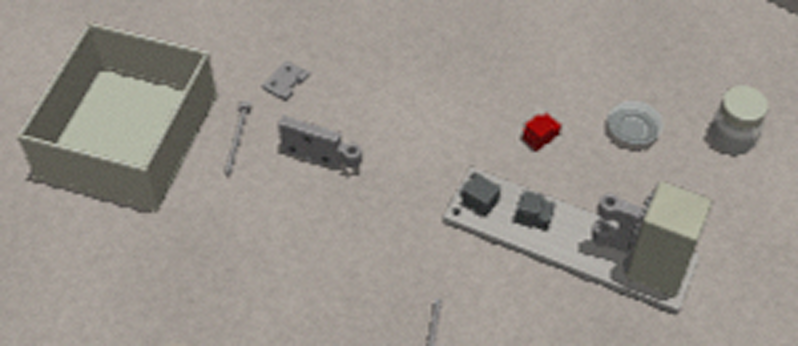

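Call:
apply_moves(
  motion="0 0 0 -38 -30 -2 -1;0 0 0 -76 -60 -4 -1;0 0 0 -114 -90 -6 -1;0 0 0 -152 -120 -8 -1;0 0 0 -190 -150 -10 -1",
)

```text
t: 0.65
ee_pos: [0.2883, 0.3644, 0.2662]
ee_rot: [0.0, 0.122, 0.992, -0.0]
wrist_force: [0.8, 2.0, -0.2]
gripper_width: 0.0856
grasp_force: 0.0
```

Call:
apply_moves(
  motion="0 0 0 -38 -30 -2 -1;0 0 0 -76 -60 -4 -1;0 0 0 -114 -90 -6 -1;0 0 0 -152 -120 -8 -1;0 0 0 -190 -150 -10 -1",
)

```text
t: 1.15
ee_pos: [0.4362, 0.1725, 0.2764]
ee_rot: [0.0, 0.123, 0.992, 0.0]
wrist_force: [0.4, 1.3, -0.2]
gripper_width: 0.0855
grasp_force: 0.0
```

Call:
apply_moves(
  motion="0 0 0 -30 -20 -2 -1;0 0 0 -60 -40 -4 -1;0 0 0 -80 -56 -5 -1;0 0 0 -80 -56 -5 -1;0 0 0 -80 -56 -5 -1",
)

```text
t: 1.65
ee_pos: [0.4992, 0.1002, 0.2808]
ee_rot: [-0.001, 0.123, 0.992, 0.0]
wrist_force: [0.0, 0.7, -0.5]
gripper_width: 0.0853
grasp_force: 0.0
```

Run:
```python
from h import *
o,p,d,K,C=shot('wrist','w1');print(o['t'],o['ee_pos'],rot(o['ee_rot']).as_matrix())
cv2.imwrite('pics/w1.png',p)
```

```text
1.65 [0.4992 0.1002 0.2808] [[-0.9696  0.2446 -0.0013]
 [ 0.2446  0.9696  0.0003]
 [ 0.0013  0.     -1.    ]]
```

View pics/w1.png

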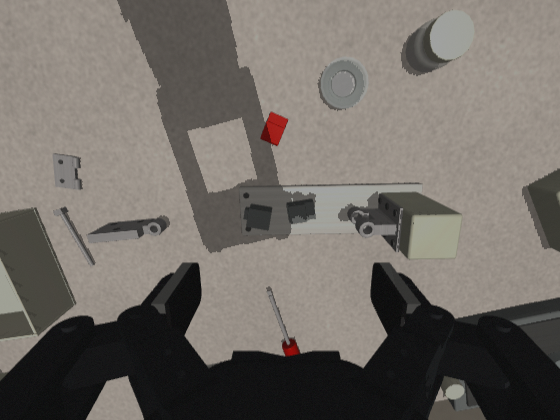

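The wrist view shows the sill from (240,184) to (422,235). Lump b is at (257,217), lump a at (302,208), the fixed knuckles at (360,215), and the leaf runs from (90,235) to its knuckle at (153,228). The tool is already nearly parallel to the jamb.

```bash
cat > meas.py <<'E'
from h import *
def rect(Q):
    (c,s,a)=cv2.minAreaRect((Q[:,:2]*1000).astype(np.float32));B=cv2.boxPoints((c,s,a))
    e=[B[1]-B[0],B[2]-B[1]];e=max(e,key=np.linalg.norm);e=e*np.sign(e[1])
    return np.array(c),np.array(s),np.degrees(np.arctan2(-e[0],e[1]))
E
python3 - <<'E'
from meas import *
f=np.load('w1.npz');o=arm.get_obs();o['ee_pos']=f['e'];o['ee_rot']=f['q'];K,C=cam('wrist',o)
P=cloud(K,C,f['d']);P[f['d']==0]=9
def reg(u0,v0,u1,v1,z0,z1):
    m=np.zeros(P.shape[:2],np.uint8);m[v0:v1,u0:u1]=1;m&=((P[...,2]>z0)&(P[...,2]<z1)).astype(np.uint8)
    m=cv2.morphologyEx(m,cv2.MORPH_OPEN,np.ones((3,3)));return P[m>0]
for n,a in dict(bench=(190,260,360,280,-.1,.1),sill=(225,175,440,250,.006,.018),b=(240,198,275,235,.030,.046),a_all=(282,192,318,228,.022,.046),a_top=(282,192,318,228,.034,.046),post=(380,180,480,265,.11,.13),fk=(340,198,384,250,.088,.1),fk_low=(340,198,400,250,.04,.054),leaf=(80,205,150,250,.044,.06),leafk=(135,205,180,250,.028,.043),pin=(50,200,97,270,.003,.02),bin=(0,200,80,345,.065,.085)).items():
    Q=reg(*a);print(n,len(Q),Q[:,2].mean() if len(Q) else '',*(rect(Q) if len(Q)>5 else ()))
E
```

```text
bench 3190 0.0004567794772055709 [628.6282  57.3467] [245.2334  33.9448] -14.156855
sill 5301 0.012269432194816576 [550.8079 150.0016] [249.1809  70.0697] -12.992213
b 469 0.03802890891055491 [531.9404  55.1663] [29.808  26.3066] -23.774458
a_all 533 0.034618941339683115 [538.0064 111.0663] [35.9241 24.3304] -4.714717
a_top 306 0.038285031270127806 [537.6373 106.1333] [21.8966 24.2517] 85.22506
post 2491 0.11947961994547061 [571.5264 239.5699] [52.3892 49.9804] -13.119539
fk 302 0.09266400872926449 [559.6711 183.7265] [28.9527 18.601 ] -24.980349
fk_low 233 0.046405581925104536 [553.8888 193.6401] [17.3435 49.2118] 9.991186
leaf 533 0.050171022013124546 [ 504.8625 -130.3491] [66.7417 12.6188] -8.194272
leafk 256 0.03483114208692658 [511.402  -91.4566] [19.1966 33.9329] 0.7141073
pin 499 0.009270491026292661 [ 501.1892 -232.4452] [58.2998 90.5475] 86.65806
bin 1217 0.07165608983643662 [ 549.7471 -267.3258] [ 58.0458 144.9889] 59.5606
```

Call:
apply_moves(
  motion="0 0 8.4 -8.5 -7 30 -1;0 0 16.8 -17 -14 60 -1;0 0 25.2 -25.5 -21 90 -1;0 0 33.6 -34 -28 120 -1;0 0 42 -42.7 -35.6 150 -1",
)

```text
t: 2.2
ee_pos: [0.5317, 0.0567, 0.1303]
ee_rot: [0.0, 0.472, 0.882, 0.0]
wrist_force: [0.3, -0.1, -0.3]
gripper_width: 0.0858
grasp_force: 0.0
```

Call:
apply_moves(
  motion="0 0 8.4 0 0 0 -1;0 0 16.8 0 0 0 -1;0 0 25.2 0 0 0 -1;0 0 33.6 0 0 0 -1;0 0 42 0 0 0 -1",
)

```text
t: 2.7
ee_pos: [0.5315, 0.057, 0.1313]
ee_rot: [-0.0, 0.757, 0.654, -0.0]
wrist_force: [-0.1, 0.3, 0.2]
gripper_width: 0.0853
grasp_force: 0.0
```

Call:
apply_moves(
  motion="0 0 8 0 0 0 -1;0 0 15.6 0 0 10 -1;0 0 15.6 0 0 30 -1;0 0 15.6 0 0 40 -1;0 0 15.6 0 0 40 -1",
)

```text
t: 3.2
ee_pos: [0.5304, 0.0566, 0.0898]
ee_rot: [-0.001, 0.837, 0.548, -0.001]
wrist_force: [-0.9, 0.2, 0.6]
gripper_width: 0.0854
grasp_force: 0.0
```

Run:
```python
from meas import *
o=arm.get_obs();print(o['t'],o['ee_pos'],rot(o['ee_rot']).as_matrix(),move(o,[.5319,.0552,.040]),o['joints'])
K,C=cam('scene')
b=ray(K,C,[(159.6,175.2),(204.7,185.7),(182.1,227),(133.3,216.5)],.075);print(b,b.mean(0))
f=np.load('scene0.npz');P=cloud(K,C,f['d']);m=np.zeros(P.shape[:2],np.uint8);m[165:245,125:215]=1;m&=((P[...,2]>.066)&(P[...,2]<.09)).astype(np.uint8);print(rect(P[m>0]))
```

```text
3.2 [0.5304 0.0566 0.0898] [[ 0.4002  0.9164 -0.0036]
 [ 0.9164 -0.4002  0.0005]
 [-0.001  -0.0035 -1.    ]] [-0.6763  2.1008 49.767 ] [-0.1163  0.3069  1.8283  0.0001  1.0101  0.2953]
[[ 0.4458 -0.384   0.075 ]
 [ 0.4555 -0.247   0.075 ]
 [ 0.6027 -0.2615  0.075 ]
 [ 0.5982 -0.3989  0.075 ]] [ 0.5256 -0.3228  0.075 ]
(array([ 524.3926, -330.9961]), array([142.825 , 164.5215]), np.float32(85.52477))
```

Call:
apply_moves(
  motion="0 0 0 0 2 20 -1;0 0 0 0 2 40 -1;0 0 0 0 2 49 -1;0 0 0 0 2 49 1;0 0 0 0 2 49 1",
)

```text
t: 3.7
ee_pos: [0.5345, 0.0549, 0.043]
ee_rot: [0.0, 0.837, 0.547, 0.0]
wrist_force: [0.8, -0.1, 0.5]
gripper_width: 0.0589
grasp_force: 0.0
```

Call:
apply_moves(
  motion="0 0 0 0 0 0 1;0 0 0 0 0 0 1;0 0 0 0 0 0 1;0 0 0 0 0 0 1;0 0 0 0 0 0 1",
)

```text
t: 4.2
ee_pos: [0.5351, 0.0547, 0.0435]
ee_rot: [0.001, 0.837, 0.547, 0.001]
wrist_force: [-0.6, 1.1, 6.1]
gripper_width: 0.0247
grasp_force: 60.6
```

Call:
apply_moves(
  motion="0 0 0 0 0 0 1;0 0 0 0 0 0 1;0 0 0 0 0 -20 1;0 0 0 0 0 -50 1;0 0 0 0 0 -90 1",
)

```text
t: 4.7
ee_pos: [0.5323, 0.0549, 0.1316]
ee_rot: [-0.001, 0.837, 0.547, -0.002]
wrist_force: [0.9, 0.3, -0.0]
gripper_width: 0.0246
grasp_force: 59.8
```

Run:
```python
from meas import *
o=arm.get_obs();print(o['t'],o['ee_pos'],move(o,[.526,-.328,.13]),o['gripper_width'],o['joints'])
```

```text
4.7 [0.5323 0.0549 0.1316] [-353.1649  148.0674    1.4191] 0.02463978988462187 [-0.1192  0.2447  1.8053 -0.      1.096   0.2944]
```

Call:
apply_moves(
  motion="0 0 0 -44 18.5 0 1;0 0 0 -88 37 0 1;0 0 0 -132 55.5 0 1;0 0 0 -176 74 0 1;0 0 0 -220 92 0 1",
)

```text
t: 5.2
ee_pos: [0.5295, -0.1855, 0.1325]
ee_rot: [0.0, 0.837, 0.547, 0.0]
wrist_force: [0.9, -0.1, -0.3]
gripper_width: 0.0247
grasp_force: 59.8
```

Call:
apply_moves(
  motion="0 0 0 -44 18.5 0 1;0 0 0 -88 37 0 1;0 0 0 -132 55 5 1;0 0 0 -132 55 10 1;0 0 0 -132 55 10 1",
)

```text
t: 5.7
ee_pos: [0.5262, -0.3271, 0.1211]
ee_rot: [-0.001, 0.838, 0.546, -0.0]
wrist_force: [0.1, 0.2, -0.5]
gripper_width: 0.0249
grasp_force: 59.7
```

Call:
apply_moves(
  motion="0 0 0 0 0 0 -1;0 0 0 0 0 0 -1;0 0 0 0 0 0 -1;0 0 0 0 0 0 -1;0 0 0 0 0 -30 -1",
)

```text
t: 6.2
ee_pos: [0.5252, -0.324, 0.1484]
ee_rot: [-0.004, 0.837, 0.547, -0.001]
wrist_force: [-0.2, -0.6, -0.3]
gripper_width: 0.0855
grasp_force: 0.0
```

Run:
```python
from meas import *
o,p,d,K,C=shot('scene','s2');cv2.imwrite('pics/s2.png',cv2.resize(p[165:295,125:425],None,fx=2.66,fy=2.66))
o=arm.get_obs();print(o['t'],o['ee_pos'],move(o,[.5376,.1061,.13]),o['gripper_width'])
P=cloud(K,C,d)
for u,v in [(305,236),(325,242)]: print(P[v,u],p[v,u])
m=(p.max(-1)<90)&(P[...,2]>-.005);m[:175]=0;m[235:]=0;m[:,:140]=0;m[:,205:]=0;print(m.sum(), P[m].mean(0) if m.any() else '')
```

```text
6.25 [ 0.5285 -0.3269  0.1565] [ 400.3381 -165.2698   25.5942] 0.08589145677627422
[0.5189 0.0521 0.0113] [174 180 182]
[0.5436 0.1089 0.037 ] [110 112 106]
861 [ 0.5376 -0.3377  0.095 ]
```

View pics/s2.png

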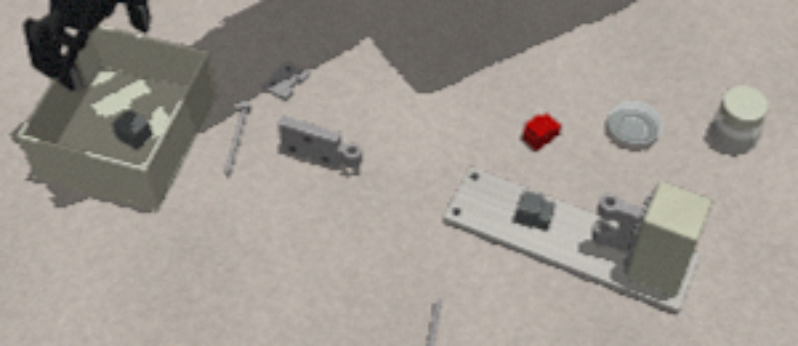

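Lump b lies in the bin at crop position (132,127), and lump a is untouched at (533,208).

Call:
apply_moves(
  motion="0 0 -4 45 -18.5 0 -1;0 0 -8 90 -37 0 -1;0 0 -12 135 -55.5 0 -1;0 0 -16 180 -74 0 -1;0 0 -19.1 224 -92.5 0 -1",
)

```text
t: 6.75
ee_pos: [0.5326, -0.0822, 0.1528]
ee_rot: [0.001, 0.734, 0.679, 0.0]
wrist_force: [0.4, 1.0, 0.2]
gripper_width: 0.0854
grasp_force: 0.0
```

```bash
python3 -c "
from meas import *
o=arm.get_obs();print(o['ee_pos'],rot(o['ee_rot']).as_matrix()[:,0],move(o,[.5376,.1061,.13]))"
```

```text
[ 0.5326 -0.0822  0.1528] [ 0.077   0.997  -0.0003] [188.1482  -9.5315  22.7525]
```

Call:
apply_moves(
  motion="0 0 0 46 -2.5 0 -1;0 0 0 92 -5 5 -1;0 0 0 138 -7 10 -1;0 0 0 181 -9.5 20 -1;0 0 0 181 -9.5 50 -1",
)

```text
t: 7.25
ee_pos: [0.5398, 0.1021, 0.1051]
ee_rot: [0.002, 0.733, 0.68, 0.003]
wrist_force: [1.3, -0.5, -0.1]
gripper_width: 0.0856
grasp_force: 0.0
```

Call:
apply_moves(
  motion="0 0 0 0 0 0 -1;0 0 0 0 0 0 -1;0 0 0 0 0 0 -1;0 0 0 0 0 0 -1;0 0 0 0 0 0 -1",
)

```text
t: 7.75
ee_pos: [0.5383, 0.0961, 0.1034]
ee_rot: [0.001, 0.735, 0.678, 0.001]
wrist_force: [0.9, -0.6, 0.1]
gripper_width: 0.0852
grasp_force: 0.0
```

```bash
python3 -c "
from meas import *
o=arm.get_obs();print(o['t'],o['ee_pos'],rot(o['ee_rot']).as_matrix()[:,0],move(o,[.5376,.1061,.045]))"
```

```text
7.75 [0.5383 0.0961 0.1034] [0.0813 0.9967 0.    ] [ 9.9433 -1.6658 58.3728]
```

Call:
apply_moves(
  motion="0 0 0 10 -1 20 -1;0 0 0 10 -1 40 -1;0 0 0 10 -1 58 -1;0 0 0 10 -1 58 -1;0 0 0 10 -1 58 1",
)

```text
t: 8.25
ee_pos: [0.5375, 0.1066, 0.0447]
ee_rot: [-0.0, 0.735, 0.678, -0.0]
wrist_force: [0.2, -0.1, 0.7]
gripper_width: 0.0736
grasp_force: 0.0
```

Call:
apply_moves(
  motion="0 0 0 0 0 0 1;0 0 0 0 0 0 1;0 0 0 0 0 0 1;0 0 0 0 0 0 1;0 0 0 0 0 0 1",
)

```text
t: 8.75
ee_pos: [0.5382, 0.1069, 0.0454]
ee_rot: [0.001, 0.735, 0.678, 0.001]
wrist_force: [-0.2, -0.7, 5.8]
gripper_width: 0.0227
grasp_force: 59.7
```

Call:
apply_moves(
  motion="0 0 0 0 0 0 1;0 0 0 0 0 0 1;0 0 0 0 0 -20 1;0 0 0 0 0 -50 1;0 0 0 0 0 -90 1",
)

```text
t: 9.25
ee_pos: [0.5356, 0.1069, 0.1335]
ee_rot: [-0.002, 0.735, 0.678, -0.002]
wrist_force: [0.3, -0.5, -0.2]
gripper_width: 0.0228
grasp_force: 58.9
```

Run:
```python
from meas import *
o=arm.get_obs();print(o['t'],o['ee_pos'],move(o,[.526,-.335,.13]),o['gripper_width'],o['joints'])
```

```text
9.25 [0.5356 0.1069 0.1335] [-441.2374   25.8044    3.4648] 0.022757373821416984 [-0.0204  0.2643  1.776  -0.      1.1058  0.0597]
```

Call:
apply_moves(
  motion="0 0 0 -46 2.7 0 1;0 0 0 -92 5.4 0 1;0 0 0 -138 8 0 1;0 0 0 -184 11 0 1;0 0 0 -230 13.5 0 1",
)

```text
t: 9.75
ee_pos: [0.532, -0.1251, 0.1344]
ee_rot: [0.0, 0.735, 0.678, 0.0]
wrist_force: [1.0, 0.1, -0.2]
gripper_width: 0.0225
grasp_force: 58.9
```

Call:
apply_moves(
  motion="0 0 0 -46 2.7 0 1;0 0 0 -92 5.4 0 1;0 0 0 -138 8 0 1;0 0 0 -184 10 5 1;0 0 0 -210 12 10 1",
)

```text
t: 10.25
ee_pos: [0.527, -0.3375, 0.1245]
ee_rot: [0.001, 0.736, 0.677, -0.0]
wrist_force: [0.5, 0.3, 0.4]
gripper_width: 0.0229
grasp_force: 58.9
```

Call:
apply_moves(
  motion="0 0 0 0 0 0 1;0 0 0 0 0 0 -1;0 0 0 0 0 0 -1;0 0 0 0 0 0 -1;0 0 0 0 0 -30 -1",
)

```text
t: 10.75
ee_pos: [0.5256, -0.3304, 0.1504]
ee_rot: [-0.004, 0.734, 0.679, -0.0]
wrist_force: [0.0, 1.0, -0.9]
gripper_width: 0.0791
grasp_force: 0.0
```

Call:
apply_moves(
  motion="0 0 0 30 0 -20 -1;0 0 0 70 0 -40 -1;0 0 0 110 0 -60 -1;0 0 0 120 0 -60 -1;0 0 0 120 0 -60 -1",
)

```text
t: 11.25
ee_pos: [0.5377, -0.2119, 0.215]
ee_rot: [0.001, 0.733, 0.68, 0.0]
wrist_force: [0.0, -0.1, 0.1]
gripper_width: 0.0851
grasp_force: 0.0
```

Run:
```python
from meas import *
o,p,d,K,C=shot('scene','s3')
_,q,_,_,_=shot('wrist','w3')
cv2.imwrite('pics/s3.png',np.vstack([cv2.resize(p[165:295,125:425],None,fx=1.8,fy=1.8),cv2.resize(q,(540,360))]))
o=arm.get_obs();print(o['t'],o['ee_pos'],o['gripper_width'],o['joints'])
```

```text
11.35 [ 0.5369 -0.2141  0.2137] 0.08548755466852216 [-0.5843  0.2285  1.6398 -0.0006  1.2738 -0.5052]
```

View pics/s3.png

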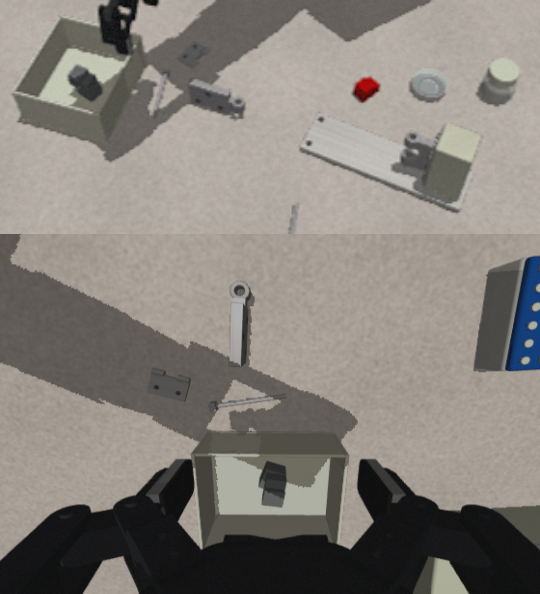

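The sill is clear and both lumps are in the bin. The leaf, pin and small leaf are undisturbed. Next I refine the leaf pose.

Run:
```python
from meas import *
f=np.load('w3.npz');o=arm.get_obs();o['ee_pos']=f['e'];o['ee_rot']=f['q'];K,C=cam('wrist',o)
P=cloud(K,C,f['d']);P[f['d']==0]=9
m=np.zeros(P.shape[:2],bool);m[40:145,225:275]=1
for z0,z1 in((.044,.06),(.03,.04)):
    Q=P[m&(P[...,2]>z0)&(P[...,2]<z1)];print(len(Q),Q[:,2].mean(),*rect(Q))
    if z0<.04:
        x=np.array([.225,.974]);print(cv2.minEnclosingCircle((Q[:,:2]*1000).astype(np.float32)),Q[:,:2].max(0),Q[:,:2].min(0))
c=np.array([504.9,-130.3]);a=np.radians(-8.2);y=np.array([-np.sin(a),np.cos(a)]);t=c-3*y;print(t)
print(move(arm.get_obs(),[t[0]/1000,t[1]/1000,.13]))
```

```text
884 0.05013678363859229 [ 506.1764 -126.1955] [56.7132 12.1372] -8.746383
422 0.03490695004974783 [ 514.5734 -114.8357] [19.261  79.9369] 4.045123
((510.65704345703125, -115.11261749267578), 40.35552215576172) [ 0.5222 -0.0749] [ 0.5028 -0.1554]
[ 504.4721 -133.2693]
[ 78.0092 -38.6703  83.7299]
```

Call:
apply_moves(
  motion="0 0 2 30 -15 20 -0.2;0 0 4 60 -30 50 -0.2;0 0 4 78 -38.5 75 -0.2;0 0 4 78 -38.5 84 -0.2;0 0 4 78 -38.5 84 -0.2",
)

```text
t: 11.85
ee_pos: [0.5041, -0.1339, 0.1285]
ee_rot: [-0.001, 0.758, 0.652, -0.001]
wrist_force: [-0.1, 0.1, 1.4]
gripper_width: 0.0513
grasp_force: 0.0
```

Call:
apply_moves(
  motion="0 0 0 0 0 0 -0.2;0 0 0 0 0 0 -0.2;0 0 0 0 0 0 -0.2;0 0 0 0 0 0 -0.2;0 0 0 0 0 0 -0.2",
)

```text
t: 12.35
ee_pos: [0.5053, -0.1336, 0.1307]
ee_rot: [0.0, 0.758, 0.652, 0.0]
wrist_force: [0.7, -1.1, 0.3]
gripper_width: 0.0508
grasp_force: 0.0
```

Run:
```python
from meas import *
o,p,d,K,C=shot('wrist','w4')
x=rot(o['ee_rot']).as_matrix()[:,0];print(o['t'],o['ee_pos'],o['gripper_width'],np.degrees(np.arctan2(x[1],x[0])),move(o,[.5048,-.1333,.038]))
P=cloud(K,C,d);P[d==0]=9;near=(abs(P[...,0]-.507)<.04)&(P[...,1]>-.175)&(P[...,1]<-.06)
for z0,z1 in((.044,.056),(.03,.04)):
    Q=P[near&(P[...,2]>z0)&(P[...,2]<z1)];print(len(Q),Q[:,2].mean(),*rect(Q),Q[:,1].max())
```

```text
12.35 [ 0.5053 -0.1336  0.1307] 0.05081540036873214 81.40728051936067 [ 0.2635 -0.6069 92.711 ]
1438 0.050366333668928745 [ 505.3169 -130.1571] [65.5804 11.8892] -8.278782 -0.09719831589529773
570 0.03527290875934728 [511.9022 -86.5729] [24.7453 19.0746] -10.230864 -0.07429391143746132
```

Call:
apply_moves(
  motion="0 0 0 0 0 35 -0.2;0 0 0 0 0 70 -0.2;0 0 0 0 0 92 -0.2;0 0 0 0 0 92 -0.2;0 0 0 0 0 92 1",
)

```text
t: 12.9
ee_pos: [0.5051, -0.1333, 0.0386]
ee_rot: [-0.0, 0.758, 0.652, -0.0]
wrist_force: [0.5, 0.1, 0.1]
gripper_width: 0.0377
grasp_force: 0.0
```

Call:
apply_moves(
  motion="0 0 0 0 0 0 1;0 0 0 0 0 0 1;0 0 0 0 0 0 1;0 0 0 0 0 0 1;0 0 0 0 0 0 1",
)

```text
t: 13.4
ee_pos: [0.5064, -0.134, 0.0401]
ee_rot: [0.002, 0.758, 0.652, 0.001]
wrist_force: [-1.3, -0.3, 6.3]
gripper_width: 0.0114
grasp_force: 59.9
```

Call:
apply_moves(
  motion="0 0 0 0 0 0 1;0 0 0 0 0 -10 1;0 0 0 0 0 -30 1;0 0 0 0 0 -40 1;0 0 0 0 0 -40 1",
)

```text
t: 13.9
ee_pos: [0.5062, -0.1338, 0.0801]
ee_rot: [0.002, 0.758, 0.652, 0.001]
wrist_force: [0.3, -0.1, -3.4]
gripper_width: 0.0112
grasp_force: 58.7
```

Call:
apply_moves(
  motion="0 0 0 0 0 0 1;0 0 0 0 0 0 1;0 0 0 0 0 0 1;0 0 0 0 0 0 1;0 0 0 0 0 0 1",
)

```text
t: 14.4
ee_pos: [0.5048, -0.1332, 0.0779]
ee_rot: [-0.0, 0.758, 0.652, -0.0]
wrist_force: [-0.3, 0.2, -2.8]
gripper_width: 0.0113
grasp_force: 58.7
```

```bash
cat > held.py <<'E'
from meas import *
def held(name):
    o,p,d,K,C=shot('wrist',name)
    P=cloud(K,C,d);Rm=rot(o['ee_rot']).as_matrix();L=(P-o['ee_pos'])@Rm*1000;L[d==0]=999
    return o,p,P,L
if __name__=='__main__':
    import sys
    o,p,P,L=held(sys.argv[1]);print(o['t'],o['ee_pos'],o['gripper_width'],o['wrist_force'],o['moment'])
    print(rot(o['ee_rot']).as_matrix())
    # tool-frame: knuckle about x=+50, plate top at z ~ -12
    zone=(abs(L[...,1])<16)&(L[...,0]>14)&(L[...,0]<70)
    h,e=np.histogram(L[zone][:,2],bins=np.arange(-40,50,3));print([(int(a),int(b)) for a,b in zip(e,h) if b>20])
E
python3 held.py w5; python3 -c "
import numpy as np,cv2
cv2.imwrite('pics/w5.png',np.load('w5.npz')['p'])"
```

```text
14.4 [ 0.5048 -0.1332  0.0779] 0.011300361402850633 [-0.3495  0.1695 -2.7941] [-0.016  -0.0203 -0.0214]
[[ 0.1493  0.9888 -0.0007]
 [ 0.9888 -0.1493  0.0003]
 [ 0.0002 -0.0008 -1.    ]]
[(-22, 36), (-13, 1124), (-10, 459), (-7, 65), (-4, 64), (-1, 54), (2, 1023), (5, 593), (8, 53), (11, 57), (14, 48), (17, 63), (20, 35)]
```

View pics/w5.png

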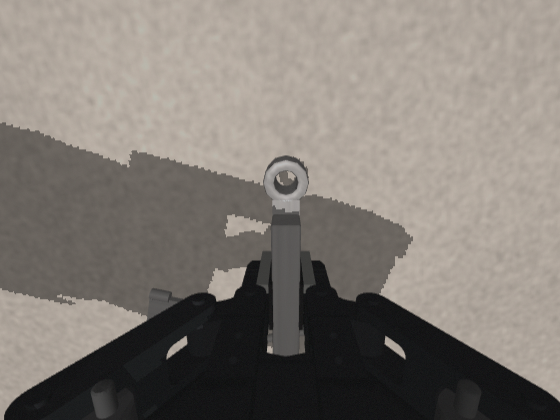

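The held leaf stands straight in the jaws, with its knuckle at (286,182). I now measure its pose in the tool frame.

```bash
cat > heldpose.py <<'E'
from meas import *
def pose(name):
    f=np.load(name+'.npz');o=dict(ee_pos=f['e'],ee_rot=f['q']);K,C=cam('wrist',o)
    L=(cloud(K,C,f['d'])-o['ee_pos'])@rot(o['ee_rot']).as_matrix()*1000;L[f['d']==0]=999
    s=lambda x0,x1,z0,z1,w=14:L[(abs(L[...,1])<w)&(L[...,0]>x0)&(L[...,0]<x1)&(L[...,2]>z0)&(L[...,2]<z1)]
    pl=s(12,36.5,-15,-8,7.5)
    A=np.c_[pl[:,:2],np.ones(len(pl))];k=np.linalg.lstsq(A,pl[:,2],rcond=None)[0]
    mid=[(x,(np.percentile(q,2)+np.percentile(q,98))/2) for x in range(13,35,2) for q in [pl[abs(pl[:,0]-x)<1][:,1]] if len(q)>10]
    yaw=np.polyfit(*np.array(mid).T,1)
    kn=s(36,75,1,8);kk=kn[kn[:,0]>kn[:,0].max()-20]
    (c,sz,a)=cv2.minAreaRect(kk[:,:2].astype(np.float32));
    print('plate slopes deg',np.degrees(k[:2]),'z@20',k@[20,0,1],'x range',pl[:,0].min(),pl[:,0].max(),'yaw',np.degrees(yaw[0]),'y@50',np.polyval(yaw,50))
    B=np.c_[kk[:,:2],np.ones(len(kk))];print('kn z',kk[:,2].mean(),'x max',kn[:,0].max(),'y',kk[:,1].min(),kk[:,1].max(),'rect',c,sz,'slope',np.degrees(np.linalg.lstsq(B,kk[:,2],rcond=None)[0][:2]))
if __name__=='__main__':
    import sys;pose(sys.argv[1])
E
python3 heldpose.py w5
```

```text
plate slopes deg [ 0.6578 -0.552 ] z@20 -10.403202606492748 x range 12.022792569106826 36.47716482059871 yaw 0.32528066087804497 y@50 -0.0394363950448709
kn z 4.935054771761861 x max 60.109037643529966 y -9.881176166247418 9.662534557141065 rect (50.11211395263672, -0.10932350158691406) (19.992734909057617, 19.544185638427734) slope [0.9033 0.1374]
```

Call:
apply_moves(
  motion="0 0 1 30 0 0 1;0 0 2 75 -1 0 1;0 0 3 120 -2 0 1;0 0 4.1 165 -3 0 1;0 0 4.1 195 -3 0 1",
)

```text
t: 14.95
ee_pos: [0.531, 0.0627, 0.0782]
ee_rot: [-0.0, 0.781, 0.625, 0.0]
wrist_force: [0.8, -0.9, -3.7]
gripper_width: 0.0113
grasp_force: 58.5
```

Call:
apply_moves(
  motion="0 0 0 8 0 0 1;0 0 0 12 0 3 1;0 0 0 12 0 3 1;0 0 0 12 0 3 1;0 0 0 12 0 3 1",
)

```text
t: 15.45
ee_pos: [0.5338, 0.0705, 0.0752]
ee_rot: [0.0, 0.781, 0.624, -0.0]
wrist_force: [-0.3, 0.1, -3.3]
gripper_width: 0.0111
grasp_force: 58.5
```

```bash
python3 held.py w6; python3 heldpose.py w6
python3 - <<'E'
from meas import *
f=np.load('w6.npz');o=dict(ee_pos=f['e'],ee_rot=f['q']);K,C=cam('wrist',o);P=cloud(K,C,f['d'])*1000;P[f['d']==0]=9e3
print(P[...,1].min(),np.percentile(P[...,1][P[...,1]<8e3],99))
a=np.radians(-13);J=P[...,:2]-[557.6,179.2];jx=J[...,0]*np.cos(a)+J[...,1]*np.sin(a);jy=-J[...,0]*np.sin(a)+J[...,1]*np.cos(a);z=P[...,2]
def r(n,m):
    Q=P[m];print(n,len(Q), Q[:,2].mean() if len(Q) else '', 'jx',np.percentile(jx[m],[1,99]) if len(Q) else '','jy',np.percentile(jy[m],[1,99]) if len(Q) else '')
near=(abs(jx)<20)&(jy<12)&(jy>-16)
r('top knuckle',near&(z>88)&(z<97))
r('tongue',(abs(jx)<15)&(jy>12)&(jy<34)&(z>88)&(z<97))
r('post',(abs(jx)<40)&(jy>30)&(jy<110)&(z>115)&(z<125))
r('sill',(abs(jx)<60)&(jy<0)&(jy>-40)&(z>7)&(z<17))
cv2.imwrite('pics/w6.png',f['p'])
E
```

```text
15.45 [0.5338 0.0705 0.0752] 0.011099143528749402 [-0.3293  0.0946 -3.3002] [-0.0268  0.0369 -0.0331]
[[ 0.2212  0.9752 -0.0002]
 [ 0.9752 -0.2212 -0.0002]
 [-0.0002 -0.0002 -1.    ]]
[(-22, 35), (-13, 1088), (-10, 480), (-7, 62), (-4, 61), (-1, 59), (2, 1021), (5, 590), (8, 50), (11, 67), (14, 45), (17, 58), (20, 38)]
plate slopes deg [ 0.6769 -0.2904] z@20 -10.363275370352298 x range 12.019097278214106 36.49537576038976 yaw 0.2926855106020517 y@50 -0.05897468558515906
kn z 4.90180506177576 x max 60.12614343274737 y -9.932060041064686 9.572618443243774 rect (50.13318634033203, -0.17802047729492188) (19.981700897216797, 19.510417938232422) slope [0.799  0.1092]
-131.9278328801534 228.11996372072824
top knuckle 1293 92.5637936507261 jx [-7.951  9.173] jy [-9.1148 -2.3222]
tongue 0  jx  jy 
post 0  jx  jy 
sill 8589 12.374455669256577 jx [-33.3946  34.6754] jy [-39.4811  -0.4735]
```

View pics/w6.png

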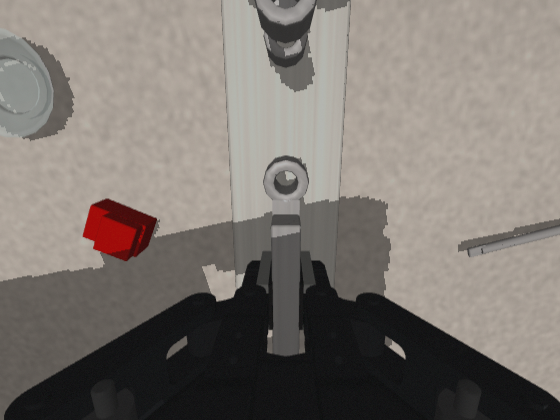

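The held knuckle is at (286,180), in line with the fixed knuckles at (287,10). I advance partway and re-check.

Call:
apply_moves(
  motion="0 0 0 10 0 0 1;0 0 0 22 0 0 1;0 0 0 32 0 0 1;0 0 0 32 0 0 1;0 0 0 32 0 0 1",
)

```text
t: 16.0
ee_pos: [0.5407, 0.1035, 0.0752]
ee_rot: [0.0, 0.78, 0.625, -0.0]
wrist_force: [0.2, 0.9, -2.8]
gripper_width: 0.0114
grasp_force: 58.6
```

```bash
cat > chk.py <<'E'
from meas import *
import sys
n=sys.argv[1];o,p,d,K,C=shot('wrist',n);print(o['t'],o['ee_pos'],o['wrist_force'],o['moment'],o['joints'])
M=rot(o['ee_rot']).as_matrix();print('ang',np.degrees(np.arctan2(M[1,0],M[0,0])),'tilt',M[2,:2])
L=(cloud(K,C,d)-o['ee_pos'])@M*1000;L[d==0]=9e3
def r(name,m):
    Q=L[m]
    if len(Q)<30: print(name,len(Q));return
    A=np.c_[Q[:,:2],np.ones(len(Q))];k=np.linalg.lstsq(A,Q[:,2],rcond=None)[0]
    hull=cv2.convexHull(Q[:,:2].astype(np.float32))
    print(name,len(Q),'z',Q[:,2].mean(),'x',Q[:,0].min(),Q[:,0].max(),'y',Q[:,1].min(),Q[:,1].max(),'slope',np.degrees(k[:2]),'circ',cv2.minEnclosingCircle(hull))
x,y,z=L[...,0],L[...,1],L[...,2];zt=o['ee_pos'][2]*1000
r('fixed top',(abs(y)<14)&(x>60)&(abs(z-(zt-93))<4)&(x<160))
r('held kn',(abs(y)<14)&(x>40)&(x<62)&(abs(z-5)<3.5))
r('sill',(abs(z-(zt-12))<4)&(x<200)&(x>0)&(abs(y)<50))
r('post',(abs(z-(zt-120))<4)&(abs(y)<45)&(x>80)&(x<220))
f=(abs(z-(zt-12))<4)&(abs(y)<50)
e=[(a,np.percentile(y[f&(abs(x-a)<2)],[0.5,99.5]).mean()) for a in range(40,150,5) if (f&(abs(x-a)<2)).sum()>100]
if len(e)>3:
    c=np.polyfit(*np.array(e).T,1);print('sill midline yaw',np.degrees(c[0]),'y@50',np.polyval(c,50),'y@80',np.polyval(c,80))
cv2.imwrite(f'pics/{n}.png',p)
E
python3 chk.py w7;python3 heldpose.py w7
```

```text
16.0 [0.5407 0.1035 0.0752] [ 0.2187  0.9134 -2.848 ] [-0.0787 -0.0194 -0.0125] [-0.0264  0.3616  1.791  -0.0002  0.9892  0.1937]
ang 77.40084329404391 tilt [-0.0002 -0.0002]
fixed top 5416 z -18.100147289262438 x 68.68655235972419 110.30869599251497 y -13.948344891922508 13.407717499212286 slope [-0.2049 -0.4924] circ ((91.59568786621094, -0.21928563714027405), 22.925037384033203)
held kn 1340 z 4.943279928062826 x 40.01006705748874 60.12733610489252 y -9.915936561436782 9.595928198573842 slope [ 1.2759 -0.2448] circ ((49.22739791870117, -0.235603928565979), 10.914339065551758)
sill 15278 z 62.79149546659591 x 0.0037051406525763766 124.43331830079941 y -35.017459215689705 35.885343338039355 slope [ 0.0808 -0.0487] circ ((62.268131256103516, -0.2646402418613434), 70.77806854248047)
post 0
sill midline yaw 0.2832201946935519 y@50 0.4260623189251296 y@80 0.5743560660913851
plate slopes deg [ 0.6754 -0.1664] z@20 -10.392336069914721 x range 12.004590437914779 36.48735618706632 yaw 0.14827132335036527 y@50 -0.12283062584436555
kn z 4.928641023593957 x max 60.12733610489252 y -9.915936561436782 9.595928198573842 rect (50.1413459777832, -0.15354347229003906) (19.955705642700195, 19.508886337280273) slope [ 1.2437 -0.2835]
```

```bash
cat > ring.py <<'E'
from meas import *
from scipy.optimize import least_squares
import sys
f=np.load(sys.argv[1]+'.npz');o=dict(ee_pos=f['e'],ee_rot=f['q']);K,C=cam('wrist',o);M=rot(f['q']).as_matrix()
L=(cloud(K,C,f['d'])-f['e'])@M*1000;L[f['d']==0]=9e3;x,y,z=L[...,0],L[...,1],L[...,2];zt=f['e'][2]*1000
def ring(name,m,cx,back):
    # outer-edge: farthest top-face point per angle about rough centre, circle fit r=10
    Q=L[m][:,:2];c=np.array([cx,0.])
    for _ in range(4):
        a=np.degrees(np.arctan2(*(Q-c).T[::-1]));r=np.linalg.norm(Q-c,axis=1);E=[]
        for b in range(-180,180,8):
            if abs((b+4-back+180)%360-180)<50: continue
            s=(abs(a-b-4)<4)&(r<14)
            if s.sum()>3:E.append(Q[s][r[s].argmax()])
        s=least_squares(lambda p:np.hypot(*(np.array(E)-p[:2]).T)-p[2],[*c,10],loss='soft_l1',f_scale=.3).x;c=s[:2]
    print(name,s,len(E))
fx=float(sys.argv[2])
ring('held',(abs(z-5)<3)&(abs(y)<14)&(x>35)&(x<65),50,180)
ring('fixed',(abs(z-(zt-93))<3)&(abs(y)<14)&(abs(x-fx)<15),fx,0)
E
python3 ring.py w7 78.7
```

```text
held [50.2533 -0.1749  9.7222] 33
fixed [78.3907  0.5086  9.7565] 32
```

Call:
apply_moves(
  motion="0 0.65 0 0 0.7 0.5 1;0 0.65 0 6 0.7 0.5 1;0 0.65 0 12 0.7 0.5 1;0 0.65 0 17 0.7 0.5 1;0 0.65 0 22 0.7 0.5 1",
)

```text
t: 16.55
ee_pos: [0.5465, 0.1247, 0.0748]
ee_rot: [-0.004, 0.781, 0.625, 0.004]
wrist_force: [0.3, -0.2, -2.6]
gripper_width: 0.011
grasp_force: 58.6
```

Call:
apply_moves(
  motion="0 0 0 3 0 0 1;0 0 0 6 0 0 1;0 0 0 6 0 0 1;0 0 0 6 0 0 1;0 0 0 6 0 0 1",
)

```text
t: 17.05
ee_pos: [0.5476, 0.1299, 0.0748]
ee_rot: [-0.004, 0.781, 0.625, 0.004]
wrist_force: [-0.1, -0.6, -3.4]
gripper_width: 0.0111
grasp_force: 58.6
```

```bash
python3 chk.py w8;python3 heldpose.py w8; python3 ring.py w8 50;python3 - <<'E'
from meas import *
p=np.load('w8.npz')['p'];o,q,d,K,C=shot('side','sd8');s,_=arm.read_camera('scene')
cv2.imwrite('pics/m8.png',np.hstack([p[60:360,160:410],cv2.resize(q[225:345,150:300],(375,300)),cv2.resize(s[215:290,280:400],None,fx=1.45,fy=4)[:, :170]]))
E
```

```text
17.05 [0.5476 0.1299 0.0748] [-0.053  -0.5662 -3.4224] [-0.0386  0.0063  0.0328] [0.0163 0.3821 1.763  0.0131 0.994  0.2306]
ang 77.31006171065172 tilt [ 0.0112 -0.0001]
fixed top 3942 z -18.80468791014028 x 60.031888939737925 87.6108667240968 y -13.98732813512798 13.999437376882021 slope [-7.0505 -0.4676] circ ((76.62812805175781, -0.047653909772634506), 17.606237411499023)
held kn 48 z 6.590406455330974 x 45.08657133711952 50.06200242409733 y -5.137114155661323 4.461006461927907 slope [-0.309  11.6246] circ ((49.136539459228516, -0.36589646339416504), 4.841486930847168)
sill 9422 z 62.91366315600809 x 0.02057258087586158 86.50692634675252 y -35.742733682161635 34.91576707777771 slope [0.7293 0.0076] circ ((43.04786682128906, -0.6560115814208984), 55.34423065185547)
post 13633 z -44.23115543358023 x 87.23448548749639 100.34048949932617 y -25.27236519765819 24.8215600480636 slope [-4.7355 -0.0812] circ ((95.18955993652344, -0.24987603724002838), 25.225271224975586)
sill midline yaw 0.5551949599551353 y@50 -0.5380048111122755 y@80 -0.24730540986142002
plate slopes deg [ 0.6192 -0.1448] z@20 -10.391263169175138 x range 12.042042952325057 36.49724465628013 yaw 0.2088110832874055 y@50 -0.10831617020754591
kn z 5.328254066021858 x max 50.06200242409733 y -5.537580105351575 5.789682721770508 rect (42.92461395263672, 0.3255772590637207) (13.940463066101074, 11.312081336975098) slope [23.6814 11.6294]
held [49.3215 -5.0435  8.1425] 1
fixed [51.6923 -0.4955  9.7244] 32
```

View pics/m8.png

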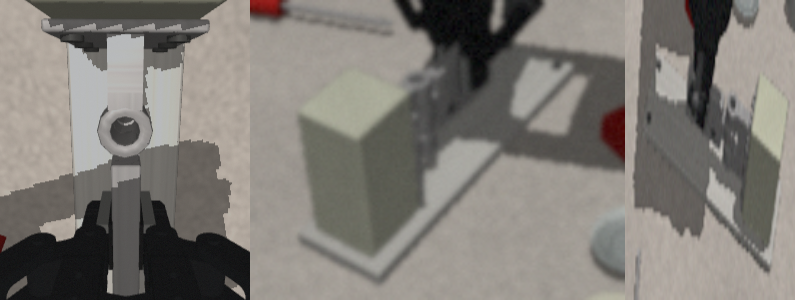

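The held knuckle now sits under the fixed upper knuckle, with the ring at (125,130) in the crop. A residual of about 1 mm remains, so I make one small correction.

Call:
apply_moves(
  motion="0 0 0 0.5 -0.3 0 1;0 0 0 1.1 -0.3 0 1;0 0 0 1.1 -0.3 0 1;0 0 0 1.1 -0.3 0 1;0 0 0 1.1 -0.3 0 1",
)

```text
t: 17.7
ee_pos: [0.5476, 0.1312, 0.0749]
ee_rot: [-0.004, 0.781, 0.625, 0.004]
wrist_force: [-0.7, 0.8, -2.8]
gripper_width: 0.0115
grasp_force: 58.6
```

Call:
apply_moves(
  motion="0 0 0 0 0 0 1;0 0 0 0 0 0 1;0 0 0 0 0 0 1;0 0 0 0 0 0 1;0 0 0 0 0 0 1",
)

```text
t: 18.2
ee_pos: [0.5476, 0.1312, 0.0749]
ee_rot: [-0.004, 0.781, 0.625, 0.004]
wrist_force: [-0.2, 1.0, -3.4]
gripper_width: 0.0112
grasp_force: 58.6
```

```bash
python3 chk.py w9|head -3;python3 ring.py w9 50;python3 ring.py w9 50|tail -1;for i in 1 2 3;do python3 - <<'E'
from meas import *
arm.read_camera('side');o=arm.get_obs();print(o['t'],o['ee_pos'],o['wrist_force'],o['moment'])
E
done
python3 - <<'E'
import numpy as np,cv2
p=np.load('w9.npz')['p'][150:230,240:330];cv2.imwrite('pics/z9.png',cv2.resize(p,None,fx=6,fy=6,interpolation=cv2.INTER_CUBIC))
E
```

```text
18.2 [0.5476 0.1312 0.0749] [-0.1521  0.956  -3.359 ] [-0.0698  0.007  -0.0044] [0.0185 0.3825 1.7623 0.0131 0.9941 0.2328]
ang 77.3144745660139 tilt [ 0.0113 -0.0001]
fixed top 3754 z -18.81742365120389 x 60.01066107693767 86.46051297474418 y -13.946375741660173 13.992183582937303 slope [-7.8734 -0.3274] circ ((76.11204528808594, -0.12190720438957214), 17.019468307495117)
18.3 [0.5476 0.1312 0.0749] [ 0.581   0.249  -2.3682] [-0.058  -0.0359 -0.0172]
18.35 [0.5476 0.1312 0.0749] [-0.8468  0.5088 -3.0306] [-0.0565  0.0246  0.037 ]
18.4 [0.5476 0.1312 0.0749] [ 0.1697  0.1794 -3.0521] [-0.0626 -0.0373 -0.0407]Traceback (most recent call last):
  File "ring.py", line 18, in <module>
    ring('held',(abs(z-5)<3)&(abs(y)<14)&(x>35)&(x<65),50,180)
    ~~~~^^^^^^^^^^^^^^^^^^^^^^^^^^^^^^^^^^^^^^^^^^^^^^^^^^^^^^
  File "ring.py", line 15, in ring
    s=least_squares(lambda p:np.hypot(*(np.array(E)-p[:2]).T)-p[2],[*c,10],loss='soft_l1',f_scale=.3).x;c=s[:2]
      ~~~~~~~~~~~~~^^^^^^^^^^^^^^^^^^^^^^^^^^^^^^^^^^^^^^^^^^^^^^^^^^^^^^^^^^^^^^^^^^^^^^^^^^^^^^^^^^
    return func(*args, **kwargs)
  
[... 730 characters left out ...]
):
  File "ring.py", line 18, in <module>
    ring('held',(abs(z-5)<3)&(abs(y)<14)&(x>35)&(x<65),50,180)
    ~~~~^^^^^^^^^^^^^^^^^^^^^^^^^^^^^^^^^^^^^^^^^^^^^^^^^^^^^^
  File "ring.py", line 15, in ring
    s=least_squares(lambda p:np.hypot(*(np.array(E)-p[:2]).T)-p[2],[*c,10],loss='soft_l1',f_scale=.3).x;c=s[:2]
      ~~~~~~~~~~~~~^^^^^^^^^^^^^^^^^^^^^^^^^^^^^^^^^^^^^^^^^^^^^^^^^^^^^^^^^^^^^^^^^^^^^^^^^^^^^^^^^^
  File "ring.py", line 15, in <lambda>
    s=least_squares(lambda p:np.hypot(*(np.array(E)-p[:2]).T)-p[2],[*c,10],loss='soft_l1',f_scale=.3).x;c=s[:2]
                                        ~~~~~~~~~~~^~~~~~
ValueError: operands could not be broadcast together with shapes (0,) (2,)
```

View pics/z9.png

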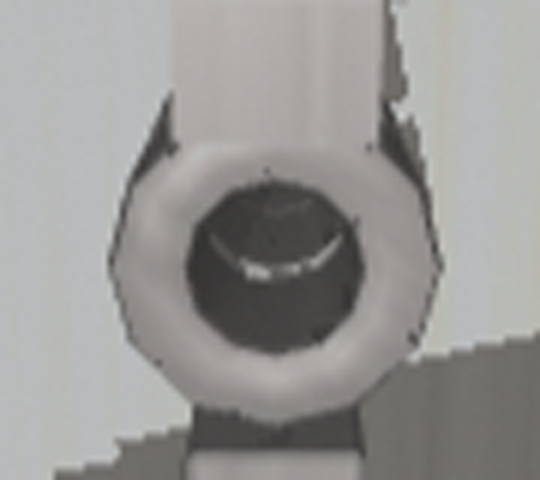

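```bash
sed -i "/^ring('held'/d" ring.py; python3 ring.py w9 50; python3 heldpose.py w9|head -1
```

```text
fixed [50.3788 -0.2242  9.7311] 32
plate slopes deg [0.5584 0.4764] z@20 -10.373921768894212 x range 12.030155483849482 36.461011579966524 yaw 0.2509784446048627 y@50 -0.07372243104530718
```

```bash
python3 -c "
from bench import arm
print(arm.hand_in())"
```

```text
the job is handed in; nothing more can be done
None
```

The job is handed in at 18.4 s of the 66 s limit: both grey lumps are in the bin, and the arm is holding the big hinge leaf still and free between the post's knuckles. The last measurement put its hole within about 0.3 mm of the post's hinge axis, with no contact force beyond the leaf's own weight.

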